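# Set the hold-down bar of the strip feeder with a feeler blade

## Robot

A 6-joint arm with a two-finger parallel gripper is mounted at the origin on a cart in front of the work surface, level with it; the furniture and walls round the work are solid. World frame = base frame: x ahead of the robot, y to its left, z up, the work surface at z = 0. Lengths are in mm, angles in rad, forces in N, time in s.
With the tool pointing down it reaches from about 350 to 925 mm from the base axis. Payload 6.4 kg.
Tool frame: the origin (TCP) lies midway between the tips of the shut fingers; the grasp point (between the pads) lies 19 mm behind it; z points along the fingers, y is the line along which they close (so a half turn about z gives the same grasp; the last joint's range is limited). The gripper opens to 85 mm and grips with 20 to 120 N. Pads are 22 mm wide; open, the fingers measure 114 mm over their backs; the gripper's body (76 mm by 85 mm) begins 54 mm behind the grasp point. The pads swing forward as they close: fully open they stand 13 mm farther back than shut.
Start: joints at [-1.519, 0.245, 1.558, -0, 1.339, -0.174], TCP at [145.53, -633.51, 231.29] pointing down, gripper open.
Joint ranges: [-3.13, 3.13], [-1.02, 2.26], [0.13, 2.54], [-0.95, 4.09], [0.21, 2.88], [-2.74, 2.74]. Speed limits (rad/s): [2.57, 2.57, 3.14, 3.14, 3.14, 3.14].

## Interface

Orientations are given as a rotation vector (axis times angle).
In Python, from bench import * gives the robot as it stands. The module is installed in compiled form; this text tells all that it offers.
- The arm moves only by the tool play_rows, never from a script. Its argument "motion" is one flat list of numbers, 5 for each row, row after row: the shift along the world's x, y, z in mm, then the turn about the world's z in rad, then the closure, from 0 (fully open) to 1 (shut). In form: [x, y, z, yaw, jaw, x, y, z, yaw, jaw, ...]. A call has 1 to 10 rows; each row shifts and turns the commanded pose from where the row before left it; what a row does not reach is not made up. A row lasts 1/10 s, in which the tool goes at most 50 mm and 8.59 degrees, less where a joint would pass 70% of its speed; a pose out of reach is approached as far as the arm can. A call is refused whole if a number of a shift passes 50 or a number of a turn 0.15, either way. A call with a gripper value outside its range is refused whole. The fingers move at their own pace and stop on an object; the grip force is fixed at half the most. Time passes only in rows, so rows that do not move let the fingers close. It gives the time, the measured TCP pose, the force, the opening and the grip force at its end, in the units of the state.
- state(): the state, without advancing time (a new reading comes with each control period).
- snapshot(name): name is "scene" or "top" or "wrist"; returns a dict with "color" (400x640x3 uint8, blue, green, red), "K" (3x3 intrinsics, pixels), "k1" (the pictures are not rectified: a ray, as slopes to the right and down, at radius r is drawn at 1 + k1 r^2 times it, then the intrinsics apply), "R" (3x3) and "t" (3): a world point X has camera coordinates R X + t. Camera axes: x right, y down, z forward; pixel columns grow to the right and rows downward; lengths in mm; the calibration is good to about 2 mm. A picture is of the moment at which its call begins. There is no depth.
- sign_off(): hands the job in; it is judged then, once.
The state is a dict: "clock": time; "qpos": joint angles; "qd": joint speeds; "tau": joint torques, N m; "tcp_pos": TCP position; "ee_rot": TCP orientation; "ft_force": force on the tool from outside, world axes, zero at the start; "ft_torque": the same for the moment, N m; "finger_gap": opening from 0.0 (shut) to 1.0 (fully open); "finger_force": force on a finger pad.
Only numpy, scipy, OpenCV 4.12 (cv2) and the standard library are available. Lean on these libraries where they do the work, as an engineer would, in place of code of your own. Each camera call takes 0.05 s, during which the arm holds its last target. There are 200 camera calls.

## Task

Set the hold-down bar of the slanted strip feeder with the feeler blade: lay the blade flat on the bed, slide its steel tongue from the right under the raised bar until the tip shows on the far side, and let go. Then press the bar's black knob gently down until its sprung brass foot grips the tongue and is pushed in about half-way, neither barely touching nor jammed home, and take your hand off the bar. Last, draw the blade slowly back out, feeling it drag under the foot, and leave it lying flat on the right part of the bed, wholly clear of the bar, with the bar still as it was set and the things round about undisturbed.

Things in the scene. Friction and masses are not known exactly. Their poses are not given: they have to be found in the camera images.
- feeder: Grey metal stand, fixed to the table, 125 mm deep (x) by 225 mm wide, carrying the slanted bed. Origin on the table below the bed's origin, x level and away from the robot at yaw 0, z up.
- bed: Blue metal bed, slanted 30 degrees to face the robot. Origin on its face, 75 mm over the table; x up the slope, y along the bed to the left, z out of the face. Face: x -50 to 55, y -140 to 85 mm. A dark fence 5 mm high along it, upper side at x -22, stops things sliding down. Posts 9 mm thick, 43 high at x -37 and 37, y 30 guide the bar; 57 mm free between their brass collars.
- bar: Steel hold-down bar across the bed on the two posts, 66 mm along the slope (bed x), 24 mm along bed y (bed y 18 to 42 mm), with a black round knob (30 mm across) on top. Origin at bed x 0, y 30 mm, at the height of the foot's underside when the foot is fully out; axes as the bed's. The bar itself begins 12 mm above its origin.
- foot: Brass foot plate hanging under the bar on two sprung pins: 44 mm (bed x) by 24 mm (bed y), 6 mm thick. Origin at the centre of its underside.
- knob_top (a point): Centre of the top face of the bar's black knob, 42 mm above the bar's origin along bed z.
- bar_slide (a joint): Height of the bar's origin over the bed face, m (0 to 0.018): the clearance under the foot when nothing is under it. Starts raised, stays wherever it is left, moves along bed z against about 12 N of friction (a little more when fast). With the 6 mm blade below, the foot meets it at 0.006 and is pushed fully in at 0.001; about 0.0033 is right.
- foot_slide (a joint): How far the foot is pushed up into the bar, m (0 = fully out, 0.005 = jammed home). Its spring presses with 1.5 N at 0 and 1.5 N more per mm, so pressing the knob down takes about 17 N in all at the right setting (half-way).
- blade: Feeler blade, about 160 g: flat steel tongue 30 mm wide, 6 thick, x -25 to 115 mm, with an upright orange grip block 40 mm long, 14 thick (along y), from 6 to 51 mm above the underside, to be taken across its thickness. Starts flat on the table, grip up. Origin on the underside below the grip's middle; x to the tip, y across, z up. On the bed x must point along bed +y.
- tip (a point): Middle of the end edge of the blade's tongue, on its underside (blade x = +115 mm).
- tool_mug: Bystander: patterned mug with files. Origin under its middle.
- glue: Bystander: dark glue bottle. Origin under its middle.
- paint_red: Bystander: red dropper bottle. Origin under its middle.
- pot_green: Bystander: green paint pot with light blue lid. Origin under its middle.
- mini: Bystander: grey miniature figure, 51 mm tall. Origin under its middle.

How it is judged:
By the outcome, as a careful person would: the job done as asked, in the order asked, and still so for the second after the job is handed in, with the robot touching nothing.
It also fails if it takes over 54 s, if anything falls off the work surface, if the arm or the gripper's body presses on something with over 40 N, if the wrist force passes 120 N, or if a joint passes its speed limit or range.

## Working session

There is one attempt and no reset: what is moved stays moved. The work goes in short steps, Python scripts to look and compute and a tool call to move; the robot and the scene stay as the last step left them, time stands still between calls to the robot, and variables do not carry over. Pictures are saved under pics/ and viewed, at most 10 in all, crops included, and the job is handed in when it is done.

Besides the shell and the picture viewer there is one more tool, called after "Request:" as name(argument=value, ...) on one line, values as JSON. play_rows: Moves the arm, as the interface text tells. Its arguments: {"type":"object","properties":{"motion":{"type":"array"}},"required":["motion"]}

```bash
mkdir -p pics
cat > h.py <<'E'
from bench import *
import numpy as np, cv2
def snap(n,f):
    s=snapshot(n); cv2.imwrite('pics/'+f+'.png',s['color']); np.savez('pics/'+f+'.npz',K=s['K'],k1=s['k1'],R=s['R'],t=s['t'],color=s['color']); return s
def load(f): return dict(np.load('pics/'+f+'.npz'))
def ray(s,u,v):
    K=s['K']; d=np.array([(u-K[0,2])/K[0,0],(v-K[1,2])/K[1,1]]); p=d.copy()
    for _ in range(20): p=d/(1+s['k1']*(p@p))
    r=s['R'].T@np.array([p[0],p[1],1]); return -s['R'].T@s['t'], r/np.linalg.norm(r)
def atz(s,u,v,z):
    c,r=ray(s,u,v); return c+r*(z-c[2])/r[2]
def proj(s,X):
    c=s['R']@np.asarray(X,float)+s['t']; p=c[:2]/c[2]; p=p*(1+s['k1']*(p@p)); return np.array([s['K'][0,0]*p[0]+s['K'][0,2],s['K'][1,1]*p[1]+s['K'][1,2]])
def tri(obs):
    A=0;b=0
    for s,u,v in obs:
        c,r=ray(s,u,v); P=np.eye(3)-np.outer(r,r); A=A+P; b=b+P@c
    return np.linalg.solve(A,b)
E
python3 - <<'E'
from h import *
a=snap('scene','s0');b=snap('top','t0');
for s in (a,b): print(s['K'],s['k1'],-s['R'].T@s['t'])
cv2.imwrite('pics/st.png',np.vstack([a['color'],b['color']])[:, :])
print(state())
E
```

```text
[[491.20539081   0.         314.84642954]
 [  0.         491.20539081 193.47791859]
 [  0.           0.           1.        ]] -0.06678940332627273 [ -17.21272396 -663.13078025  872.83402965]
[[466.63644272   0.         321.99817778]
 [  0.         466.63644272 205.93972464]
 [  0.           0.           1.        ]] -0.09007345905404561 [ 495.21149972 -215.36308146 1281.95838908]
{'clock': 0.1, 'qpos': array([-1.51908368e+00,  2.45686413e-01,  1.55891321e+00, -6.45396687e-05,
        1.33869838e+00, -1.74112125e-01]), 'qd': array([-0.00112937, -0.00246618, -0.00155334, -0.00059918, -0.00062921,
        0.00109993]), 'tau': array([ 3.15679117e-04, -4.30669606e+01, -3.27129292e+01, -2.02130959e-04,
        2.79681277e-03,  1.98216441e-05]), 'tcp_pos': array([ 145.49721443, -632.98375693,  230.31616159]), 'ee_rot': array([-3.11988974e+00, -3.53802486e-01, -6.53455834e-05]), 'ft_force': array([ 0.8760098 ,  0.90598169, -0.08602879]), 'ft_torque': array([-0.02556002, -0.01162967,  0.02171054]), 'finger_force': 0.0, 'finger_gap': 1.0018658013265662}
```

View pics/s0.png

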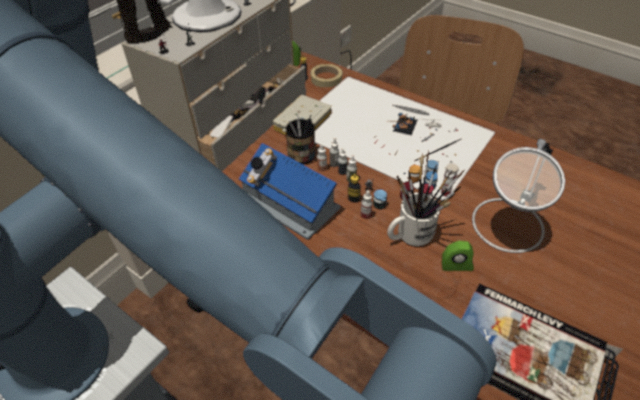

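View pics/t0.png

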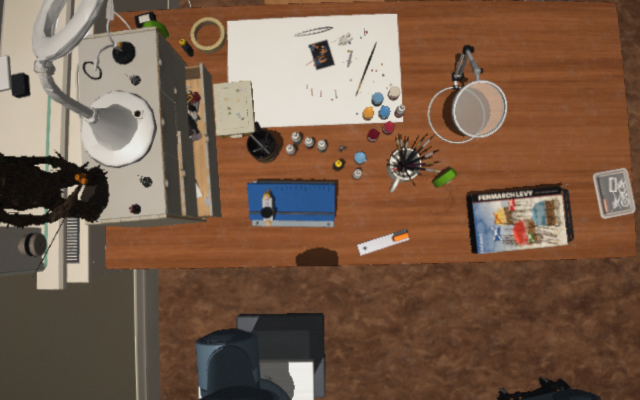

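The top view shows the feeder at about (292,203), with the bar's knob at (267,212), and the blade at (385,242) with its tip to the left. I'll enlarge this area.

Run:
```python
from h import *
a=load('t0')['color']; c=a[165:275,235:425]
cv2.imwrite('pics/tc.png',cv2.resize(c,None,fx=4,fy=4,interpolation=cv2.INTER_CUBIC))
```

```text
(no output)
```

View pics/tc.png

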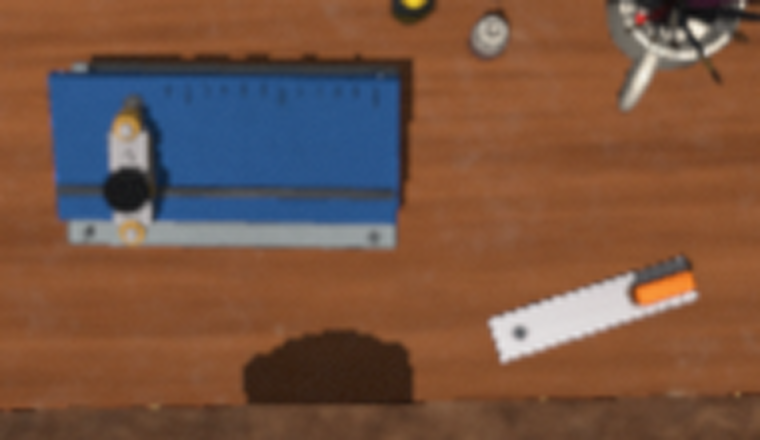

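```bash
cat >> h.py <<'E'
from scipy.optimize import least_squares
a30=np.pi/6
def Rz(y): return np.array([[np.cos(y),-np.sin(y),0],[np.sin(y),np.cos(y),0],[0,0,1]])
Rb=np.array([[np.cos(a30),0,-np.sin(a30)],[0,1,0],[np.sin(a30),0,np.cos(a30)]])
def bed(p,P): # p=(x,y,yaw)
    return np.array([p[0],p[1],75])+Rz(p[2])@(Rb@np.asarray(P,float))
def tab(p,P): return np.array([p[0],p[1],0])+Rz(p[2])@np.asarray(P,float)
def fit(s,f,obs,p0):
    g=lambda p: np.concatenate([proj(s,f(p,P))-uv for P,uv in obs])
    r=least_squares(g,p0,x_scale=[10,10,.1]); print(np.round(r.x,3),'res',np.round(r.fun,1)); return r.x
E
python3 - <<'E'
from h import *
s=load('t0'); q=lambda u,v:np.array([u/4+235-.375,v/4+165-.375])
P=fit(s,bed,[((55,85,0),q(49,72)),((55,-140,0),q(402,74)),((-50,85,0),q(57,219)),((-50,-140,0),q(398,219)),((0,30,42+18),q(127,190)),((0,30,42+18),q(127,190))],[400,-150,0])
B=fit(s,tab,[((115,15,6),q(502,362)),((115,-15,6),q(489,318)),((-25,15,6),q(697,297)),((-25,-15,6),q(684,257))],[350,-350,1.4])
B=fit(s,tab,[((115,15,6),q(489,318)*0+q(502,362)),((115,-15,6),q(489,318)),((20,7,51),q(636,305)),((-20,7,51),q(695,289))],[350,-350,1.4])
for X in [(20,-7,51),(20,7,51),(-20,7,51),(-20,-7,51),(-25,15,6),(-25,-15,6)]: print(X,(proj(s,tab(B,X))-[235,165])*4)
print(proj(s,bed(P,(0,30,60)))*4-[940,660],proj(s,bed(P,(0,30,40)))*4-[940,660])
E
```

```text
[ 5.82024e+02 -8.86370e+01 -3.20000e-02] res [-0.2 -0.2 -0.3 -0.1  0.6 -0.7  0.2  0.1 -0.1  0.4 -0.1  0.4]
[ 484.779 -401.821    1.858] res [ 0.1 -0.3 -0.1  0.2  0.1  0.3 -0.1 -0.2]
[ 485.926 -400.423    1.868] res [-0.3 -0.3 -0.5  0.3  0.6  0.4  0.2 -0.4]
(20, -7, 51) [629.97992776 284.91468201]
(20, 7, 51) [636.80177962 305.13552741]
(-20, 7, 51) [694.21280054 285.89412518]
(-20, -7, 51) [687.36974874 265.70100862]
(-25, 15, 6) [693.87235219 294.43619465]
(-25, -15, 6) [679.72761034 252.6941551 ]
[124.98027893 190.10379208] [128.99122498 175.56432844]
```

Request:
play_rows(motion=[34,23,-8,0.15,0,34,23,-8,0.15,0,34,23,-8,0.15,0,34,23,-8,0.15,0,34,23,-8,0.15,0,34,23,-8,0.15,0,34,23,-8,0.15,0,34,23,-8,0.15,0,34,23,-8,0.15,0,34,23,-8,0.15,0])

```text
clock: 1.1
tcp_pos: [486.6, -402.1, 150.6]
ee_rot: [-2.035, -2.393, -0.0]
ft_force: [0.7, -0.9, 0.7]
finger_gap: 1.003
finger_force: 0.0
```

Request:
play_rows(motion=[0,1,0,0.136,0,0,0,0,0,0])

```text
clock: 1.3
tcp_pos: [486.0, -401.1, 150.3]
ee_rot: [-1.872, -2.52, -0.0]
ft_force: [0.2, 0.1, 0.4]
finger_gap: 0.998
finger_force: 0.0
```

Run:
```python
from h import *
s=state(); print(s['clock'],s['tcp_pos'],s['ee_rot'],s['qpos'])
from scipy.spatial.transform import Rotation as R
y=R.from_rotvec(s['ee_rot']).as_matrix()[:,1]; print(np.arctan2(y[1],y[0]))
w=snap('wrist','w0')
B=[485.3,-401,1.862]
for X in [(115,15,6),(115,-15,6),(20,7,51),(20,-7,51),(-20,7,51),(-20,-7,51)]: print(X,proj(w,tab(B,X)).round(1))
```

```text
1.3 [ 486.0148926  -401.14909693  150.26734877] [-1.87238713e+00 -2.52041841e+00 -4.45380223e-04] [-8.69616701e-01  2.81800445e-01  1.66863348e+00 -1.43887639e-04
  1.19296897e+00 -1.16249284e+00]
0.29293001218718656
(115, 15, 6) [296.4  30.7]
(115, -15, 6) [337.   30.7]
(20, 7, 51) [306.3 170.5]
(20, -7, 51) [326.5 170.5]
(-20, 7, 51) [306.8 224. ]
(-20, -7, 51) [326.1 224. ]
```

View pics/w0.png

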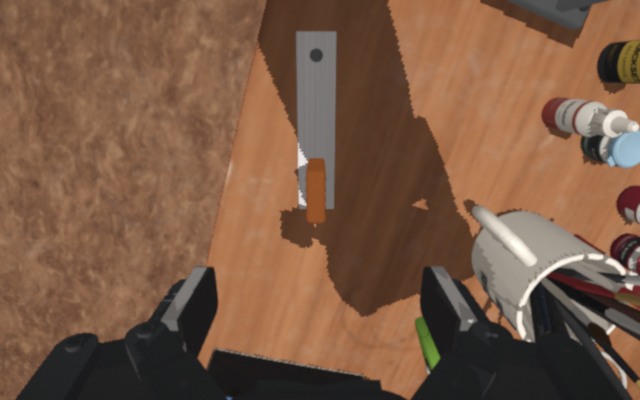

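The wrist view matches my estimate: tip edge at (297–336, 31), grip at about (306–327, 158–222). I'll go down and take the grip.

Request:
play_rows(motion=[-0.7,0,-40,0,0,0,0,-40,0,0,0,0,-30,0,0,0,0,-20,0,0,0,0,0,0,0.5,0,0,0,0,1,0,0,0,0,1,0,0,0,0,1,0,0,0,0,1,0,0,0,0,1])

```text
clock: 2.35
tcp_pos: [485.4, -403.3, 22.7]
ee_rot: [1.875, 2.518, -0.001]
ft_force: [-1.5, -0.3, 5.7]
finger_gap: 0.151
finger_force: 58.9
```

Request:
play_rows(motion=[0,0,0,0,1,0,0,10,0,1,0,0,30,0,1,0,0,40,0,1,0,0,40,0,1,0,0,40,0,1,0,0,0,0,1])

```text
clock: 3.05
tcp_pos: [487.5, -405.2, 189.2]
ee_rot: [1.868, 2.51, -0.005]
ft_force: [0.6, -1.0, -0.9]
finger_gap: 0.15
finger_force: 58.8
```

Request:
play_rows(motion=[12,30,0,-0.06,1,12,30,0,-0.06,1,12,30,0,-0.06,1,12,30,0,-0.06,1,12,30,0,-0.05,1,12,30,0,-0.033,1,12,20,0,0,1,0,0,0,0,1,0,0,0,0,1])

```text
clock: 3.95
tcp_pos: [568.4, -202.0, 180.5]
ee_rot: [-2.255, -2.186, 0.001]
ft_force: [0.2, -0.1, -1.9]
finger_gap: 0.152
finger_force: 58.8
```

Run:
```python
from h import *
s=state(); print(s['clock'],s['tcp_pos'],s['ee_rot'],s['qpos'],s['ft_force'])
from scipy.spatial.transform import Rotation as R
y=R.from_rotvec(s['ee_rot']).as_matrix()[:,1]; print(np.arctan2(y[1],y[0]))
t=snap('top','t1');w=snap('wrist','w1')
cv2.imwrite('pics/c1.png',np.vstack([cv2.resize(t['color'][165:275,235:425],(640,370),interpolation=cv2.INTER_CUBIC),w['color'][:230]]))
P=[582.02,-88.64,-.032]
print([proj(w,bed(P,X)).round() for X in [(55,-140,0),(-50,-140,0),(0,30,60),(55,85,0)]])
B=[s['tcp_pos'][0],s['tcp_pos'][1],1.539]
for X in [(115,15,6),(115,-15,6),(20,7,51),(-20,7,51)]: X=tab(B,X)+[0,0,s['tcp_pos'][2]-20]; print(proj(w,X).round(1),(proj(t,X)-[235,165])*640/190)
```

```text
3.95 [ 568.37551155 -202.01500031  180.45288804] [-2.25453726e+00 -2.18590384e+00  1.21940294e-03] [-5.29104299e-01  1.87941761e-01  1.72121623e+00 -4.08349146e-04
  1.23394493e+00 -4.98058617e-01] [ 0.18900675 -0.10477194 -1.89716185]
-0.030910135514880244
[array([402., 244.]), array([277., 216.]), array([275., -56.]), array([ 428., -152.])]
[277.7 -10.6] [137.94181491 150.89707648]
[354.1 -10.8] [138.61297767 108.92676963]
[295.6 262.2] [269.22844636 136.9791698 ]
[298.  353.1] [327.83422888 137.49554328]
```

View pics/c1.png

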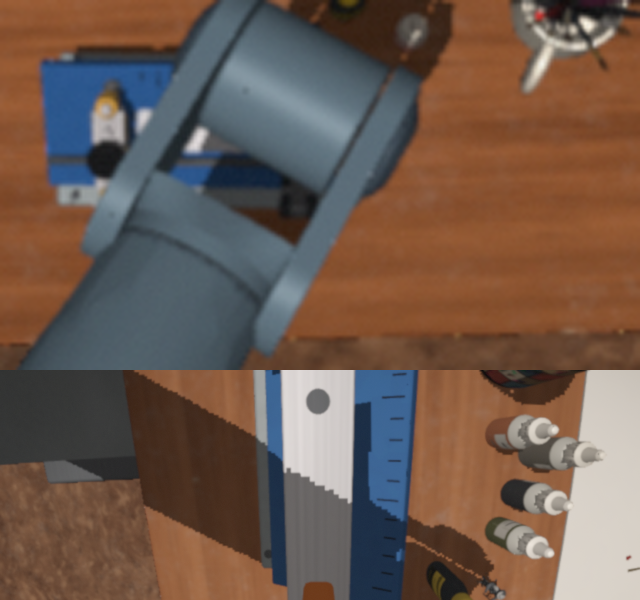

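The wrist view puts the bed's lower right corner at (273,215) against a predicted (277,216), so the feeder pose holds. The tongue hole is at (317,31); I'll use it to work out how the blade sits in the hand.

Run:
```python
from h import *
w0=load('w0');w1=load('w1');h=atz(w0,316,55,6)
B=np.array([485.3,-401,1.862]); hb=Rz(-B[2])@(h-[B[0],B[1],0]); print('hole in blade',hb)
T=np.array([568.38,-202.0,180.45])
for dz in (18,20,22.5): 
    p=atz(w1,317,31,T[2]-dz+6); l=Rz(-1.5399)@(p-[T[0],T[1],0]); print(dz,'origin rel TCP in blade axes',(l-hb)[:2])
P=[582.02,-88.64,-.032]
print('target',bed(P,(0,0,0))+Rz(P[2])@[-6.3,-108,0])
```

```text
hole in blade [97.91376977  0.53085516  6.        ]
18 origin rel TCP in blade axes [ 1.36591654 -1.04227987]
20 origin rel TCP in blade axes [ 1.59717279 -1.03056798]
22.5 origin rel TCP in blade axes [ 1.88624312 -1.01592812]
target [ 572.26781512 -196.38314312   75.        ]
```

Request:
play_rows(motion=[3.5,4,-20,0,1,0,0,-25,0,1,0,0,-20,0,1,0,0,-8,0,1,0,0,0,0,1,0,0,0,0,1])

```text
clock: 4.65
tcp_pos: [572.8, -199.3, 109.3]
ee_rot: [2.256, 2.184, 0.001]
ft_force: [-0.2, 0.6, -1.3]
finger_gap: 0.159
finger_force: 58.7
```

Request:
play_rows(motion=[0,0,-2,0,1,0,0,-1,0,1,0,0,-1,0,1,0,0,0,0,1])

```text
clock: 5.05
tcp_pos: [573.0, -198.9, 106.0]
ee_rot: [2.255, 2.185, 0.0]
ft_force: [-2.0, 0.7, 4.6]
finger_gap: 0.149
finger_force: 59.6
```

Request:
play_rows(motion=[0,0,1,0,0.83,0,0,0,0,0.8,0,0,0,0,0.77,0,0,0,0,0.74,0,0,0,0,0.71,0,0,0,0,0.68,0,0,0,0,0.65,0,0,-1,0,0.62,0,0,-1,0,0.59,0,0,-1,0,0.56])

```text
clock: 6.05
tcp_pos: [572.2, -198.5, 102.2]
ee_rot: [-2.257, -2.186, 0.0]
ft_force: [-1.2, -0.8, 0.9]
finger_gap: 0.44
finger_force: 0.7
```

Run:
```python
from h import *
w=snap('wrist','w2'); s=state(); print(s['tcp_pos'],s['ft_force'])
P=[582.02,-88.64,-.032]
t=[(f'{X}',proj(w,bed(P,X)).round()) for X in [(-22,7,6),(8,7,6),(-22,-133,6),(8,-133,6),(0,-88,51),(-14,-88,51),(0,-128,51),(-14,-128,51)]]; print(t)
```

```text
[ 572.10370057 -198.51011981  102.02867134] [-1.34319351  0.68176814  0.77681664]
[('(-22, 7, 6)', array([280.,  -4.])), ('(8, 7, 6)', array([341., -13.])), ('(-22, -133, 6)', array([288., 276.])), ('(8, -133, 6)', array([336., 291.])), ('(0, -88, 51)', array([266., 241.])), ('(-14, -88, 51)', array([238., 234.])), ('(0, -128, 51)', array([271., 327.])), ('(-14, -128, 51)', array([245., 316.]))]
```

View pics/w2.png

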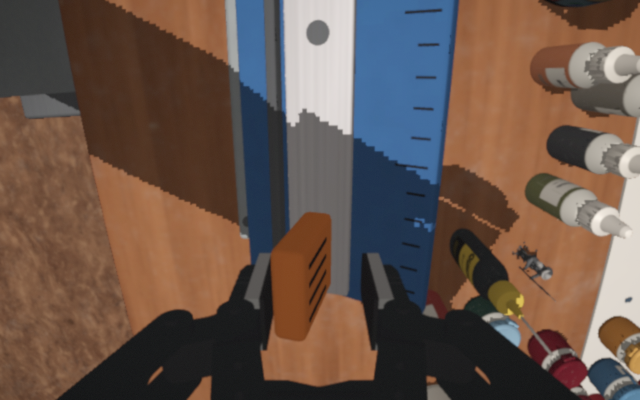

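The grip now leans gently against the robot-side finger and the tongue lies just above the fence (fence at column 278, tongue 284–354). I'll keep opening slowly.

Request:
play_rows(motion=[0,0,0,0,0.53,0,0,0,0,0.5,0,0,0,0,0.47,0,0,0,0,0.44,0,0,0,0,0.41,0,0,0,0,0.37,0,0,0,0,0.33,0,0,0,0,0.28,0,0,0,0,0.22,0,0,0,0,0.15])

```text
clock: 7.1
tcp_pos: [572.4, -198.5, 102.4]
ee_rot: [2.256, 2.185, 0.0]
ft_force: [-0.3, 1.3, -0.5]
finger_gap: 0.851
finger_force: 0.0
```

Run:
```python
from h import *
w=snap('wrist','w3'); s=state(); print(s['tcp_pos'],s['ft_force'],s['qpos'])
P=[582.02,-88.64,-.032]
t=[(f'{X}',proj(w,bed(P,X)).round()) for X in [(-22,7,6),(8,7,6),(-22,-133,6),(8,-133,6),(0,-88,51),(-14,-88,51),(0,-128,51),(-14,-128,51),(-22,-60,5),(-50,-140,0),(55,-140,0)]]; print(t)
```

```text
[ 572.4399718  -198.53388587  102.38194318] [-0.00649683  0.5692384   0.72680214] [-5.20779517e-01  2.89570904e-01  1.75671973e+00  2.94076214e-05
  1.09503427e+00 -4.88817122e-01]
[('(-22, 7, 6)', array([280.,  -4.])), ('(8, 7, 6)', array([341., -13.])), ('(-22, -133, 6)', array([288., 275.])), ('(8, -133, 6)', array([336., 290.])), ('(0, -88, 51)', array([265., 241.])), ('(-14, -88, 51)', array([238., 233.])), ('(0, -128, 51)', array([270., 326.])), ('(-14, -128, 51)', array([245., 316.])), ('(-22, -60, 5)', array([285., 145.])), ('(-50, -140, 0)', array([256., 269.])), ('(55, -140, 0)', array([428., 324.]))]
```

View pics/w3.png

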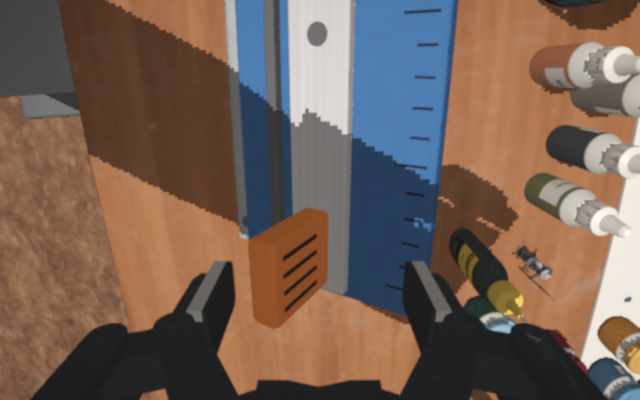

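The blade lies flat and free of the fingers. The tongue runs from 290 to 355 near the top and sits a few mm above the fence edge (about 280). Now I'll lift, turn a quarter, and take the grip end to end so the blade can slide along the bed.

Request:
play_rows(motion=[0,0,15,0,0.1,0,0,35,0,0,-2,0,15,-0.15,0,-2,0,0,-0.15,0,-2,0,0,-0.15,0,-2,0,0,-0.15,0,-2,0,0,-0.15,0,-2,0,0,-0.15,0,-1,1,0,-0.15,0,0,1,0,-0.15,0])

```text
clock: 8.15
tcp_pos: [559.6, -196.7, 168.7]
ee_rot: [3.097, 0.52, 0.002]
ft_force: [-0.5, -0.2, -0.1]
finger_gap: 1.0
finger_force: 0.0
```

Request:
play_rows(motion=[0,0,0,-0.15,0,0,0,0,-0.15,0,0,0,0,-0.071,0,0,0,0,0,0,0,0,0,0,0])

```text
clock: 8.65
tcp_pos: [559.6, -196.6, 168.2]
ee_rot: [3.141, -0.048, 0.001]
ft_force: [0.4, -0.4, -0.0]
finger_gap: 1.001
finger_force: 0.0
```

Run:
```python
from h import *
w=snap('wrist','w4'); s=state(); print(s['tcp_pos'],s['ft_force'],s['qpos'],s['ee_rot'])
P=[582.02,-88.64,-.032]
def put(X,c):
    u=proj(w,bed(P,X)); cv2.circle(w['color'],tuple(int(round(v)) for v in u),3,c,1)
for X in [(5,-88.5,51),(-9,-88.5,51),(5,-128.5,51),(-9,-128.5,51)]: put(X,(0,255,0))
for X in [(-17,6.5,6),(13,6.5,6),(13,-133.5,6)]: put(X,(0,255,255))
for X in [(-22,-140,5),(-22,0,5),(55,-140,0),(-50,-140,0)]: put(X,(0,0,255))
for h in (10,18): put((0,30,42+h),(255,0,255)); put((-33,18,12+h),(255,0,255)); put((33,18,12+h),(255,0,255)); put((22,18,h),(255,255,0)); put((-22,18,h),(255,255,0))
cv2.imwrite('pics/w4o.png',w['color'])
```

```text
[ 559.52588719 -196.59971255  167.94915999] [ 0.10927624 -0.55638526 -0.96226438] [-5.28935471e-01  1.77666341e-01  1.75748211e+00  4.88077286e-05
  1.20562912e+00  1.07273157e+00] [ 3.14085716e+00 -4.85114505e-02  1.15024548e-03]
```

View pics/w4o.png

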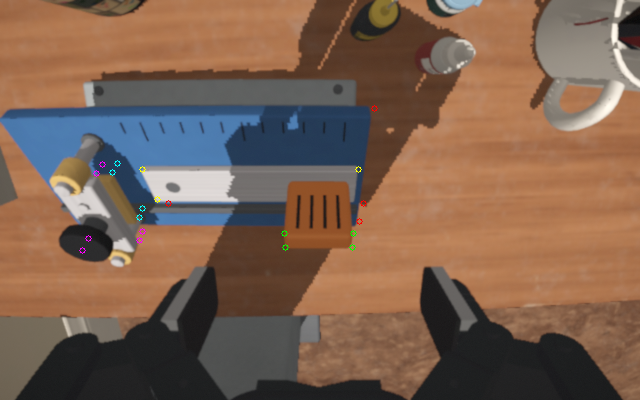

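The blade is flat. Tip at column 145 just right of the bar, grip top at (285–354, 240–248), and the bed corner at (371,106) matches. I'll take the grip lengthwise.

Request:
play_rows(motion=[-3,0,-30,0,0,0,0,-30,0,0,0,0,-16,0,0.2,0,0,-6,0,0.3,0,0,0,0,0.4,0,0,0,0,0.45,0,0,0,0,0.5,0,0,0,0,0.55,0,0,0,0,0.6,0,0,0,0,0.6])

```text
clock: 9.7
tcp_pos: [557.3, -197.0, 87.0]
ee_rot: [3.14, -0.05, 0.003]
ft_force: [-1.2, 1.4, 6.2]
finger_gap: 0.459
finger_force: 60.0
```

Request:
play_rows(motion=[0,0,0,0,0.65,0,0,0,0,0.7,0,0,0,0,0.7])

```text
clock: 10.0
tcp_pos: [557.3, -197.0, 87.0]
ee_rot: [3.14, -0.05, 0.003]
ft_force: [-1.7, 1.3, 6.6]
finger_gap: 0.463
finger_force: 60.0
```

Request:
play_rows(motion=[0,0,1,0,0.7,0,4,0,0,0.7,0.2,5,0,0,0.7,0.2,5,0,0,0.7,0.2,5,0,0,0.7])

```text
clock: 10.5
tcp_pos: [556.9, -177.4, 86.5]
ee_rot: [3.14, -0.05, 0.0]
ft_force: [-2.4, -2.6, 3.2]
finger_gap: 0.463
finger_force: 60.6
```

Request:
play_rows(motion=[0.2,5,0,0,0.7,0.2,5,0,0,0.7,0.2,5,0,0,0.7,0.2,5,0,0,0.7,0.2,5,0,0,0.7,0,3,0,0,0.7,0,0,0,0,0.7])

```text
clock: 11.2
tcp_pos: [558.0, -148.9, 86.5]
ee_rot: [-3.141, 0.05, -0.0]
ft_force: [-2.8, -0.8, 5.7]
finger_gap: 0.454
finger_force: 61.0
```

Run:
```python
from h import *
w=snap('wrist','w5'); s=state(); print(s['tcp_pos'],s['ft_force'])
P=[582.02,-88.64,-.032]
def put(X,c):
    u=proj(w,bed(P,X)); cv2.circle(w['color'],tuple(int(round(v)) for v in u),2,c,1)
for X in [(-19,55,6),(11,55,6)]: put(X,(0,255,255))
for X in [(-22,60,5),(55,85,0)]: put(X,(0,0,255))
for h in (14,18): put((0,30,42+h),(255,0,255)); put((-33,18,12+h),(255,0,255)); put((33,18,12+h),(255,0,255))
t=snap('top','t5')['color'][165:235,235:345]
cv2.imwrite('pics/w5o.png',np.vstack([w['color'][:300],cv2.resize(t,(471,300),interpolation=cv2.INTER_CUBIC)[:,:] if 0 else np.hstack([cv2.resize(t,(471,300),interpolation=cv2.INTER_CUBIC),np.zeros((300,169,3),np.uint8)])]))
```

```text
[ 558.037722   -148.87591906   86.54069458] [-3.14566629  0.01528339  5.84211016]
```

View pics/w5o.png

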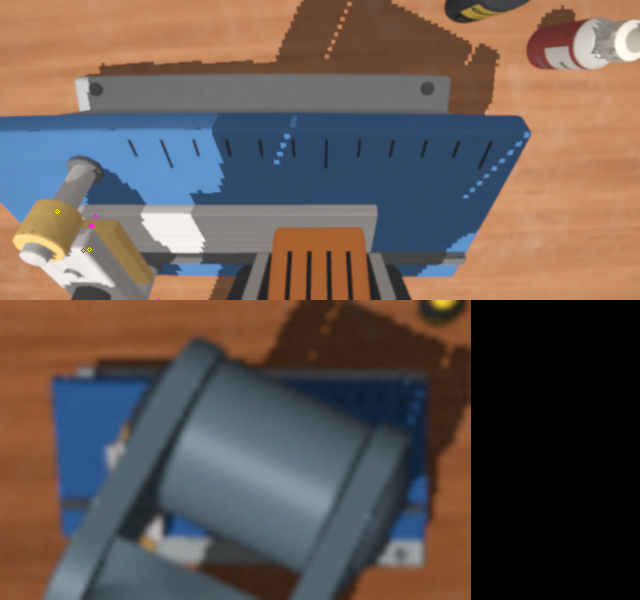

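The tongue passes under the bar at about (90–140, 215–245); the far side is hidden. I'll let go, rise and look.

Request:
play_rows(motion=[0,0,0,0,0.5,0,0,0,0,0.45,0,0,0,0,0.35,0,0,0,0,0.2,0,0,0,0,0,0,0,15,0,0,0,0,35,0,0,0,0,40,0,0,-8,35,20,0,0.5,-9,35,0,0,1])

```text
clock: 12.3
tcp_pos: [543.5, -80.2, 202.2]
ee_rot: [3.138, -0.054, 0.015]
ft_force: [0.1, 0.1, 0.2]
finger_gap: 0.692
finger_force: 0.0
```

Request:
play_rows(motion=[0,15,0,0,1,0,0,0,0,1])

```text
clock: 12.5
tcp_pos: [540.9, -63.1, 196.9]
ee_rot: [3.141, -0.046, 0.001]
ft_force: [0.3, -0.2, -0.7]
finger_gap: 0.329
finger_force: 0.0
```

Run:
```python
from h import *
w=snap('wrist','w6'); s=state(); print(s['clock'],s['tcp_pos'],s['ft_force'],s['finger_gap'])
P=[582.02,-88.64,-.032]
for h in (10,14,18): print(h,proj(w,bed(P,(0,30,42+h))).round(),proj(w,bed(P,(-33,18,24+h))).round(),proj(w,bed(P,(33,42,12+h))).round())
print([proj(w,bed(P,X)).round() for X in [(11,55,6),(-19,55,6),(55,85,0),(37,30,43),(-37,30,43)]])
```

```text
12.55 [541.06679237 -64.20770842 196.58565443] [ 0.14936904 -0.70730413 -0.52906823] 0.23626268687496318
10 [310. 188.] [327. 200.] [291. 117.]
14 [310. 192.] [327. 204.] [290. 121.]
18 [310. 197.] [327. 209.] [290. 124.]
[array([275., 129.]), array([279., 160.]), array([222.,  67.]), array([309., 133.]), array([311., 213.])]
```

View pics/w6.png

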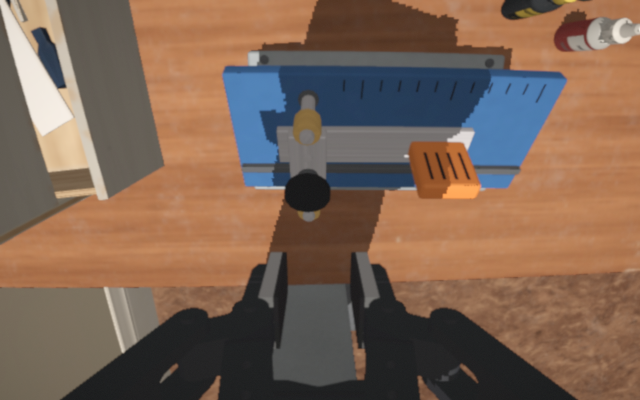

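The tip shows on the far side at (277, 127–165), as predicted, and the knob centre is at about (308,191). That was my tenth picture, so from here I go by numbers and force. I'll put the shut fingertips over the knob.

Request:
play_rows(motion=[-3,6.5,-20,0,1,0,0,-20,0,1,0,0,-16,0,1,0,0,0,0,1,0,0,0,0,1])

```text
clock: 13.05
tcp_pos: [538.1, -58.9, 140.3]
ee_rot: [3.141, -0.052, -0.001]
ft_force: [1.0, -0.6, -0.8]
finger_gap: -0.001
finger_force: 0.0
```

Run:
```python
from h import *
s=state(); print(s['clock'],s['tcp_pos'],s['ft_force'],s['finger_gap'])
```

```text
13.05 [538.10688832 -58.9300262  140.25274165] [ 1.02566852 -0.5946775  -0.76347858] -0.0012869975320221657
```

Request:
play_rows(motion=[1,0,-1.7,0,1,1,0,-1.7,0,1,1,0,-1.7,0,1,0,0,0,0,1])

```text
clock: 13.45
tcp_pos: [541.1, -58.0, 135.3]
ee_rot: [3.141, -0.05, 0.0]
ft_force: [0.4, 0.3, -0.2]
finger_gap: -0.001
finger_force: 0.0
```

Request:
play_rows(motion=[1,0,-1.7,0,1,1,0,-1.7,0,1,0,0,0,0,1])

```text
clock: 13.75
tcp_pos: [542.8, -57.9, 131.5]
ee_rot: [-3.141, 0.05, 0.001]
ft_force: [-0.3, -0.4, 0.0]
finger_gap: 0.002
finger_force: 0.0
```

Request:
play_rows(motion=[1,0,-1.7,0,1,0,0,0,0,1])

```text
clock: 13.95
tcp_pos: [543.9, -58.0, 129.8]
ee_rot: [-3.141, 0.05, 0.001]
ft_force: [0.9, 0.1, -0.2]
finger_gap: 0.0
finger_force: 0.0
```

Request:
play_rows(motion=[0.5,0,-1.7,0,1,0,0,0,0,1])

```text
clock: 14.15
tcp_pos: [544.3, -58.0, 128.1]
ee_rot: [-3.141, 0.051, 0.001]
ft_force: [-0.1, 0.3, -0.4]
finger_gap: -0.004
finger_force: 0.0
```

Request:
play_rows(motion=[0.5,0,-1.7,0,1,0,0,0,0,1])

```text
clock: 14.35
tcp_pos: [544.8, -58.0, 126.4]
ee_rot: [-3.141, 0.051, 0.001]
ft_force: [-0.2, 0.1, 0.7]
finger_gap: 0.004
finger_force: 0.0
```

Request:
play_rows(motion=[0.5,0,-1.7,0,1,0,0,0,0,1])

```text
clock: 14.55
tcp_pos: [545.5, -58.0, 125.3]
ee_rot: [3.141, -0.05, -0.0]
ft_force: [-0.8, -0.8, 2.9]
finger_gap: -0.001
finger_force: 1.3
```

Contact at z≈125.5. I'll press along the bed normal in small steps and watch the force.

Request:
play_rows(motion=[0.5,0,-0.87,0,1,0.5,0,-0.87,0,1,0,0,0,0,1])

```text
clock: 14.85
tcp_pos: [546.3, -58.1, 124.2]
ee_rot: [3.141, -0.05, -0.002]
ft_force: [-4.9, -0.1, 7.5]
finger_gap: 0.0
finger_force: 4.7
```

Request:
play_rows(motion=[0.5,0,-0.87,0,1,0.5,0,-0.87,0,1,0,0,0,0,1])

```text
clock: 15.15
tcp_pos: [547.3, -58.1, 122.5]
ee_rot: [3.141, -0.05, -0.002]
ft_force: [-5.4, 0.5, 9.1]
finger_gap: -0.001
finger_force: 4.8
```

Request:
play_rows(motion=[0.5,0,-0.87,0,1,0.5,0,-0.87,0,1,0,0,0,0,1])

```text
clock: 15.45
tcp_pos: [548.3, -58.2, 120.8]
ee_rot: [3.141, -0.05, -0.002]
ft_force: [-4.8, 0.4, 8.4]
finger_gap: -0.0
finger_force: 4.9
```

Request:
play_rows(motion=[0.5,0,-0.87,0,1,0.5,0,-0.87,0,1,0,0,0,0,1])

```text
clock: 15.75
tcp_pos: [549.2, -58.2, 119.0]
ee_rot: [3.141, -0.05, -0.002]
ft_force: [-4.9, -0.3, 8.2]
finger_gap: 0.003
finger_force: 4.9
```

Request:
play_rows(motion=[0.5,0,-0.87,0,1,0,0,0,0,1])

```text
clock: 15.95
tcp_pos: [549.7, -58.2, 118.2]
ee_rot: [3.141, -0.05, -0.002]
ft_force: [-5.8, -0.4, 8.9]
finger_gap: -0.002
finger_force: 5.2
```

Request:
play_rows(motion=[0.5,0,-0.87,0,1,0,0,0,0,1])

```text
clock: 16.15
tcp_pos: [550.1, -58.2, 117.5]
ee_rot: [3.141, -0.05, -0.003]
ft_force: [-6.8, 0.1, 10.3]
finger_gap: -0.0
finger_force: 6.1
```

Request:
play_rows(motion=[0.5,0,-0.87,0,1,0,0,0,0,1])

```text
clock: 16.35
tcp_pos: [550.5, -58.2, 116.8]
ee_rot: [3.141, -0.05, -0.003]
ft_force: [-7.5, 1.1, 11.2]
finger_gap: -0.0
finger_force: 6.8
```

Request:
play_rows(motion=[0.5,0,-0.87,0,1,0,0,0,0,1])

```text
clock: 16.55
tcp_pos: [551.0, -58.2, 116.0]
ee_rot: [3.141, -0.05, -0.003]
ft_force: [-7.5, 0.0, 12.4]
finger_gap: 0.003
finger_force: 7.4
```

Request:
play_rows(motion=[0.1,0,-0.17,0,1,0,0,0,0,1])

```text
clock: 16.75
tcp_pos: [551.1, -58.3, 116.0]
ee_rot: [3.141, -0.05, -0.004]
ft_force: [-9.9, -0.1, 13.3]
finger_gap: 0.002
finger_force: 7.9
```

The normal force is about 16.5 N and the foot is in about 2.6 mm, both near the target. I'll back off along the normal.

Request:
play_rows(motion=[-0.5,0,0.87,0,1,-1,0,1.7,0,1,-3,0,5,0,1,-5,0,15,0,1,0,0,30,0,0.8,0,-20,30,0,0.4,5,-35,0,0,0,5,-30,0,0,0,0,-5,0,0,0,0,0,0,0,0])

```text
clock: 17.75
tcp_pos: [551.7, -148.5, 196.7]
ee_rot: [-3.141, 0.053, 0.001]
ft_force: [0.3, 0.6, 0.3]
finger_gap: 0.993
finger_force: 0.0
```

Run:
```python
from h import *
w=snap('wrist','w7');s=state(); print(s['clock'],s['tcp_pos'],s['ft_force'],s['finger_gap'],s['ee_rot'])
P=[582.02,-88.64,-.032]
print(proj(w,bed(P,(0,30,45.3))), [proj(w,bed(P,X)).round() for X in [(3,-40,51),(-11,-40,51),(3,-80,51),(-11,-80,51)]])
c=w['color'].astype(int); b=(c[...,2]>c[...,0]+60)&(c[...,2]-c[...,1]>40)
n,l,st,ce=cv2.connectedComponentsWithStats(b.astype(np.uint8)); print([(st[i],ce[i].round()) for i in range(1,n) if st[i][4]>400])
```

```text
17.8 [ 551.66285325 -147.63448311  196.54656943] [-0.13579263 -0.38795004 -0.54042451] 0.999520710837913 [-3.14032245e+00  5.13323765e-02  1.08615579e-03]
[183.04069437 200.07349005] [array([287., 203.]), array([288., 217.]), array([349., 203.]), array([347., 217.])]
[(array([    0,     0,   319,   297, 44397], dtype=int32), array([131., 145.])), (array([  318,     0,   322,   293, 55607], dtype=int32), array([508., 176.])), (array([593,  75,  42,  23, 700], dtype=int32), array([611.,  85.])), (array([ 288,  160,   62,   58, 3065], dtype=int32), array([319., 190.]))]
```

Grip blob spans columns 288–350 and rows 160–218, exactly where predicted, so the blade hasn't moved. Down again to take it.

Request:
play_rows(motion=[6,-1,-40,0,0,0,0,-40,0,0,0,0,-20,0,0.2,0,0,-8,0,0.3,0,0,0,0,0.4,0,0,0,0,0.45,0,0,0,0,0.5,0,0,0,0,0.55,0,0,0,0,0.6,0,0,0,0,0.7])

```text
clock: 18.8
tcp_pos: [559.2, -149.0, 91.1]
ee_rot: [3.141, -0.05, 0.004]
ft_force: [-1.2, 2.8, 5.9]
finger_gap: 0.456
finger_force: 60.4
```

Request:
play_rows(motion=[0,0,1,0,0.7,0,0,0,0,0.7])

```text
clock: 19.0
tcp_pos: [559.0, -149.0, 91.0]
ee_rot: [3.141, -0.051, 0.004]
ft_force: [2.0, 2.7, 2.3]
finger_gap: 0.457
finger_force: 61.1
```

Balanced. Now I'll draw back slowly.

Request:
play_rows(motion=[0,-1,0,0,0.7,0,-2,0,0,0.7,-0.1,-2,0,0,0.7,-0.1,-2,0,0,0.7,-0.1,-2,0,0,0.7])

```text
clock: 19.5
tcp_pos: [556.9, -155.5, 90.0]
ee_rot: [-3.136, 0.051, 0.005]
ft_force: [-4.7, 12.3, 7.3]
finger_gap: 0.457
finger_force: 61.5
```

Request:
play_rows(motion=[0,-2,0,0,0.7,0,-2,0,0,0.7,-0.1,-2,0,0,0.7,-0.1,-2,0,0,0.7,-0.1,-2,0,0,0.7])

```text
clock: 20.0
tcp_pos: [555.8, -164.9, 89.6]
ee_rot: [-3.135, 0.051, 0.008]
ft_force: [-5.4, 14.0, 8.0]
finger_gap: 0.455
finger_force: 61.6
```

Request:
play_rows(motion=[-0.4,-2,0.7,0,0.7,0,-2,0,0,0.7,-0.1,-2,0,0,0.7,-0.1,-2,0,0,0.7,-0.1,-2,0,0,0.7])

```text
clock: 20.5
tcp_pos: [555.5, -176.1, 89.7]
ee_rot: [-3.137, 0.051, 0.005]
ft_force: [-1.4, 8.0, 1.2]
finger_gap: 0.459
finger_force: 61.2
```

Request:
play_rows(motion=[0,-2,0,0,0.7,0,-2,0,0,0.7,-0.1,-2,0,0,0.7,-0.1,-2,0,0,0.7,-0.1,-2,0,0,0.7])

```text
clock: 21.0
tcp_pos: [555.6, -187.7, 90.0]
ee_rot: [-3.141, 0.049, 0.003]
ft_force: [-0.3, -0.4, 0.1]
finger_gap: 0.454
finger_force: 61.0
```

The drag grew, eased, then vanished as the tip left the foot. A little further to clear the bar, then let go.

Request:
play_rows(motion=[-0.1,-2,0,0,0.7,-0.1,-2,0,0,0.7,-0.1,-2,0,0,0.7,0,-1.5,0,0,0.7,0.3,0,-0.6,0,0.7,0,0,0,0,0.7])

```text
clock: 21.6
tcp_pos: [556.2, -196.1, 90.4]
ee_rot: [3.14, -0.05, -0.001]
ft_force: [-3.4, -2.4, 2.0]
finger_gap: 0.453
finger_force: 61.4
```

Request:
play_rows(motion=[0,0,0,0,0.5,0,0,0,0,0.45,0,0,0,0,0.35,0,0,0,0,0.2,0,0,0,0,0,0,0,15,0,0,0,0,35,0,0,0,0,40,0,0,0,0,10,0,0,0,0,0,0,0])

```text
clock: 22.6
tcp_pos: [557.9, -196.3, 193.6]
ee_rot: [3.138, -0.05, 0.008]
ft_force: [0.2, 1.0, 0.4]
finger_gap: 1.001
finger_force: 0.0
```

Run:
```python
from h import *
w=snap('wrist','w8');s=state(); print(s['clock'],s['tcp_pos'],s['ft_force'],s['finger_gap'])
P=[582.02,-88.64,-.032]
print([proj(w,bed(P,X)).round() for X in [(3,-87.5,51),(-11,-87.5,51),(3,-127.5,51),(-11,-127.5,51)]])
c=w['color'].astype(int); b=(c[...,2]>c[...,0]+60)&(c[...,2]-c[...,1]>40)
n,l,st,ce=cv2.connectedComponentsWithStats(b.astype(np.uint8)); print([(st[i],ce[i].round()) for i in range(1,n) if 1000<st[i][4]<30000])
# tongue line profile along bed at blade midline in y, and the bar's foot gap
for y in range(30,-20,-2):
    u=proj(w,bed(P,(6,y,6))).round().astype(int); print(y,u,w['color'][u[1],u[0]], end=' | ')
print()
for y in range(-110,-146,-3):
    u=proj(w,bed(P,(6,y,6))).round().astype(int); print(y,u,w['color'][u[1],u[0]], end=' | ')
```

```text
22.65 [ 556.76289654 -195.68174067  191.12981844] [ 0.42448608 -0.23921508 -1.1764917 ] 1.001222020015007
[array([286., 217.]), array([288., 230.]), array([348., 217.]), array([347., 230.])]
[]
30 [130 166] [ 91  95 101] | 28 [132 166] [ 73  99 119] | 26 [135 166] [ 59 101 127] | 24 [138 166] [ 56  97 122] | 22 [140 166] [ 52  89 113] | 20 [143 166] [67 78 90] | 18 [146 166] [86 59 37] | 16 [148 166] [86 58 37] | 14 [151 166] [132  89  55] | 12 [154 166] [177 125  78] | 10 [156 166] [177 125  77] | 8 [159 166] [188 167 156] | 6 [162 166] [212 213 219] | 4 [164 166] [211 214 219] | 2 [167 166] [212 214 219] | 0 [170 166] [212 214 219] | -2 [172 166] [212 214 220] | -4 [175 166] [212 214 220] | -6 [178 166] [212 214 220] | -8 [180 166] [212 214 220] | -10 [183 166] [212 214 220] | -12 [186 166] [212 215 220] | -14 [189 166] [212 214 220] | -16 [191 166] [212 214 220] | -18 [194 166] [212 214 219] | 
-110 [321 165] [120 121 125] | -113 [325 165] [120 121 126] | -116 [329 165] [121 123 127] | -119 [333 165] [121 122 127] | -122 [337 165] [122 123 127] | -125 [341 165] [122 123 128] | -128 [346 165] [122 123 128] | -131 [350 165] [123 123 128] | -134 [354 165] [88 62 44] | -137 [358 165] [77 58 53] | -140 [362 165] [43 62 95] | -143 [366 165] [43 62 94] |
```

Run:
```python
from h import *
w=load('w8');P=[582.02,-88.64,-.032]; c=w['color'].astype(int)
for y in (0,-40,-80):
    r=[x for x in np.arange(-32,25,.5) if (lambda u:(c[u[1],u[0]].max()-c[u[1],u[0]].min())<16 and c[u[1],u[0]].min()>85)(proj(w,bed(P,(x,y,6))).round().astype(int))]
    print(y,'tongue bed x',r[0],r[-1],len(r)/2)
for n in ('w6','w7','w8'):
    s=load(n); d=s['color'].max(2); u=proj(s,bed(P,(0,30,45.3))).astype(int)
    m=np.zeros(d.shape,np.uint8); m[max(0,u[1]-45):u[1]+45,max(0,u[0]-45):u[0]+45]=1
    b=((d<38)&(m>0)).astype(np.uint8); k,l,st,ce=cv2.connectedComponentsWithStats(b); i=1+st[1:,4].argmax()
    print(n,st[i],ce[i].round(1),[(h,proj(s,bed(P,(0,30,42+h))).round(1)) for h in (3.3,13)])
# grip orange blob
hsv=cv2.cvtColor(w['color'],cv2.COLOR_BGR2HSV); b=((hsv[...,1]>190)&(hsv[...,0]<15)).astype(np.uint8)
k,l,st,ce=cv2.connectedComponentsWithStats(b); print([list(st[i]) for i in range(1,k) if st[i][4]>800])
```

```text
0 tongue bed x -30.5 11.0 41.0
-40 tongue bed x -30.5 11.0 39.5
-80 tongue bed x -22.5 11.5 34.5
w6 [ 286  173   44   38 1342] [307.2 192.1] [(3.3, array([310. , 180.1])), (13, array([309.7, 191.1]))]
w7 [164 183  41  23 325] [186.2 190.1] [(3.3, array([183. , 200.1])), (13, array([179.4, 211.3]))]
w8 [ 95 196  42  26 380] [118.5 204.6] [(3.3, array([113.5, 213.1])), (13, array([108.1, 224.5]))]
[]
```

```bash
python3 -c "
from bench import *
print(sign_off())"
```

```text
the job is handed in; nothing more can be done
None
```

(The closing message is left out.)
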